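# Stow the galley provisions in order of height

### The arm

A 6-joint arm with a two-finger parallel gripper is mounted at the origin on a cart in front of the work surface, level with it; the furniture and walls round the work are solid. World frame = base frame: x ahead of the robot, y to its left, z up, the work surface at z = 0. Lengths are in mm, angles in degrees, forces in N, time in s.
With the tool pointing down it reaches from about 375 to 900 mm from the base axis. Payload 3.1 kg.
Tool frame: the origin (TCP) lies midway between the tips of the shut fingers; the grasp point (between the pads) lies 19 mm behind it (arm.grip_point_offset is the distance from the TCP to the grasp point, in mm); z points along the fingers, y is the line along which they close (so a half turn about z gives the same grasp; the last joint's range is limited). The gripper opens to 85 mm and grips with 20 to 120 N. Pads are 22 mm wide; open, the fingers measure 114 mm over their backs; the gripper's body (76 mm by 85 mm) begins 54 mm behind the grasp point. The pads swing forward as they close: fully open they stand 13 mm farther back than shut.
Start: joints at [-85.514, 30.224, 82.088, -0, 67.689, -10.227], TCP at [158.766, -604.475, 231.31] pointing down, gripper open.
Joint ranges: [-176.69, 176.69], [-43.24, 126.21], [12.49, 139.97], [-82, 262], [0, 151.66], [-163.58, 163.58]. Speed limits (degrees/s): [159.86, 159.86, 180, 180, 180, 180].

### API

Orientations are given as [roll, pitch, yaw] about the fixed x, y, z axes, in that order (R = Rz(yaw) Ry(pitch) Rx(roll)).
In Python, from bench import arm gives the robot as it stands.
- The arm moves only by the tool move_arm, never from a script. Its argument "plan" is text: rows parted by semicolons, each of 7 numbers parted by spaces: the shift along the tool's x, y, z in units of 0.25 m (1.0 is 0.25 m), then the turn, a rotation vector about the tool's x, y, z in units of 0.5 rad (1.0 is 0.5 rad), then the opening, from 0 (shut) to 1 (fully open). A call has 1 to 5 rows; each row shifts and turns the commanded pose from where the row before left it, along the tool's axes as they then stand; what a row does not reach is not made up. A row lasts 1/10 s, in which the tool goes at most 50 mm and 8.59 degrees, less where a joint would pass 70% of its speed; a pose out of reach is approached as far as the arm can. A call with a number of a shift or a turn outside -1 to 1 is refused whole. A call with a gripper value outside its range is refused whole. The fingers move at their own pace and stop on an object; "force" is the grip in N (left out, the last holds). Time passes only in rows, so rows that do not move let the fingers close. It gives the time, the measured TCP pose, the force, the opening and the grip force at its end, in the units of the state.
- arm.read_state(): the state, without advancing time (a new reading comes with each control period).
- arm.capture(name): name is "scene" or "top" or "wrist"; returns the picture (384x512x3 uint8, red, green, blue); there is no depth.
- arm.camera_params(name): a dict with "camera_matrix" (3x3 intrinsics, pixels), "position" and "attitude" of the camera in the world. Camera axes: x right, y down, z forward; pixel columns grow to the right and rows downward; lengths in mm; the calibration is good to about 2 mm. The wrist camera is an equidistant fisheye: a pixel r from the principal point sees the ray r / f radians off the axis. A picture is of the moment at which its call begins: read the wrist's pose just before it. camera_params takes no time and is no camera call; for the wrist camera it gives the pose at the moment of the call.
- arm.close_job(): hands the job in; it is judged then, once.
The state is a dict: "t": time; "qpos": joint angles; "qvel": joint speeds; "joint_efforts": joint torques, N m; "tcp_pos": TCP position; "tool_rot": TCP orientation; "contact_force": force on the tool from outside, world axes, zero at the start; "ft_torque": the same for the moment, N m; "gripper_width": finger opening in mm; "grasp_force": force on a finger pad.
Only numpy, scipy, OpenCV 4.12 (cv2) and the standard library are available. Lean on these libraries where they do the work, as an engineer would, in place of code of your own. Each camera call takes 0.05 s, during which the arm holds its last target. There are 200 camera calls.

### The job

Line up the spice jar, the food tin, the flat tin and the tea light on the four black pads of the wooden board in order of height, the tallest on the pad next to the red end bar and the shortest at the other end. Set each one down flat and upright, centred on its own pad, let go of everything, and leave the mug alone.

Things in the scene. Friction and masses are not known exactly. Their poses are not given: they have to be found in the camera images.
- spice_jar: Glass spice jar with a dark cap and a green label, 105 mm tall: body about 42 mm square with rounded corners, round cap 44 mm across from 85 mm up to the top. Loose, upright, 0.1 kg. Origin: centre of its underside, z up; x and y square to the body's sides.
- food_tin: Round food tin with a pale green and white label, 57 mm across and 72 mm tall. Loose, upright, 0.2 kg. Origin: centre of its underside, z up.
- flat_tin: Flat oblong tin with rounded corners and a turquoise top, 26 mm tall, 63 mm wide (its x) by 105 mm long (its y). Loose, lying flat, 0.15 kg. Origin: centre of its underside, z up.
- tea_light: Tea light: small round candle in a pale metal cup, green wax, 38 mm across and 15 mm tall. Loose, upright, 15 g. Origin: centre of its underside, z up.
- red_stop: Red bar, 70 x 18 x 16 mm, fixed across one end of the board, 75 mm beyond the centre of the last pad; the bar at the other end is white. Red may be at the left or the right end. Origin: centre of its underside, on the board's top.
- mug: White mug, 80 mm across and 91 mm tall, handle at the side (113 mm with it), standing to the right of the board. A bystander: leave it alone. Origin: level with its underside, midway between the handle's outer edge (at -y) and the far side of the bowl; the bowl's axis is 16 mm from it along +y.
- pad_1: The leftmost of four identical round black pads, 64 mm across, 2 mm thick, fixed 105 mm apart in a row on a pale wooden board, 90 x 500 x 12 mm, lying beyond the loose things; the row runs left to right, turned by up to 9 degrees. Origin: centre of the pad's underside; its top is 2 mm higher, 14 mm above the worktop.
- pad_2: The second from the left of four identical round black pads, 64 mm across, 2 mm thick, fixed 105 mm apart in a row on a pale wooden board, 90 x 500 x 12 mm, lying beyond the loose things; the row runs left to right, turned by up to 9 degrees. Origin: centre of the pad's underside; its top is 2 mm higher, 14 mm above the worktop.
- pad_3: The third from the left of four identical round black pads, 64 mm across, 2 mm thick, fixed 105 mm apart in a row on a pale wooden board, 90 x 500 x 12 mm, lying beyond the loose things; the row runs left to right, turned by up to 9 degrees. Origin: centre of the pad's underside; its top is 2 mm higher, 14 mm above the worktop.
- pad_4: The rightmost of four identical round black pads, 64 mm across, 2 mm thick, fixed 105 mm apart in a row on a pale wooden board, 90 x 500 x 12 mm, lying beyond the loose things; the row runs left to right, turned by up to 9 degrees. Origin: centre of the pad's underside; its top is 2 mm higher, 14 mm above the worktop.
Mind the look-alikes: they are no part of the job. Leave any blue look-alike of the food_tin alone.

How it is judged (in metres and radians):
At the end, for the whole second after the job is handed in: From the red bar on, the pads carry spice jar, food tin, flat tin, tea light: each within 15 mm of its pad's centre, standing on the pad (underside within 4 mm of its top), upright within 0.12 rad, at rest and released. The flat tin may point any way (((horizontal distance between red_stop and pad_1 below 0.12 m and horizontal distance between spice_jar and pad_1 below 0.015 m and horizontal distance between food_tin and pad_2 below 0.015 m and horizontal distance between flat_tin and pad_3 below 0.015 m and horizontal distance between tea_light and pad_4 below 0.015 m) or (horizontal distance between red_stop and pad_4 below 0.12 m and horizontal distance between spice_jar and pad_4 below 0.015 m and horizontal distance between food_tin and pad_3 below 0.015 m and horizontal distance between flat_tin and pad_2 below 0.015 m and horizontal distance between tea_light and pad_1 below 0.015 m)) and height (world z) of spice_jar between 0.01 and 0.018 m and angle between each of spice_jar, food_tin, flat_tin, tea_light's own z axis and vertical below 0.12 rad and linear speed of each of spice_jar, food_tin, flat_tin, tea_light below 0.02 m/s and contact force between each of spice_jar, food_tin, flat_tin, tea_light and the fingers below 0.1 N and height (world z) of food_tin between 0.01 and 0.018 m and height (world z) of flat_tin between 0.01 and 0.018 m and height (world z) of tea_light between 0.01 and 0.018 m); the robot touches nothing.
It fails at once if the mug is moved by more than 20 mm or tipped (distance of mug from where it was at the start of the episode above 0.02 m or angle between mug's own z axis and vertical above 0.2 rad).
It also fails if it takes over 101 s, if anything falls off the work surface, if the arm or the gripper's body presses on something with over 40 N, if the wrist force passes 120 N, or if a joint passes its speed limit or range.

## Working session

There is one attempt and no reset: what is moved stays moved. The work goes in short steps, Python scripts to look and compute and a tool call to move; the robot and the scene stay as the last step left them, time stands still between calls to the robot, and variables do not carry over. Pictures are saved under pics/ and viewed, at most 14 in all, crops included, and the job is handed in when it is done.

Besides the shell and the picture viewer there is one more tool, called after "Call:" as name(argument=value, ...) on one line, values as JSON. move_arm: Moves the arm, as the interface text tells. Its arguments: {"type":"object","properties":{"plan":{"type":"string"},"force":{"type":"number"}},"required":["plan"]}

```bash
ls; mkdir -p pics; python3 - <<'E'
from bench import arm
import cv2
for n in("scene","top","wrist"):
    p=arm.camera_params(n); im=arm.capture(n); cv2.imwrite(f"pics/{n}0.png",im[:,:,::-1]); print(n,p)
a=cv2.imread("pics/scene0.png");b=cv2.imread("pics/top0.png")
import numpy as np
print(arm.read_state())
E
```

```text
pics
scene {'camera_matrix': array([[472.17240738,   0.        , 258.46866725],
       [  0.        , 472.17240738, 196.5033588 ],
       [  0.        ,   0.        ,   1.        ]]), 'position': array([ -13.32350329, -959.51226261,  500.49926676]), 'attitude': array([-113.33178299,    1.47735397,  -32.47316762])}
top {'camera_matrix': array([[365.8140532 ,   0.        , 254.2550171 ],
       [  0.        , 365.8140532 , 188.72785571],
       [  0.        ,   0.        ,   1.        ]]), 'position': array([ 362.77134725,  -41.88890462, 1027.47550409]), 'attitude': array([-168.238754  ,    0.22359388,  -88.90102125])}
wrist {'camera_matrix': array([[297.31863964,   0.        , 252.86116407],
       [  0.        , 297.31863964, 190.85690996],
       [  0.        ,   0.        ,   1.        ]]), 'position': array([ 236.80095375, -584.62490785,  373.95719209]), 'attitude': array([ 1.61661181e+02,  9.82529494e-02, -7.53048893e+01])}
{'t': 0.15, 'qpos': array([-8.55140737e+01,  3.02655307e+01,  8.21398580e+01,  8.79540714e-04,
        6.76925354e+01, -1.02269853e+01]), 'qvel': array([ 0.06657708, -0.23682524, -0.18587561,  0.00706196, -0.0372794 ,
       -0.01741283]), 'joint_efforts': array([ 6.05206151e-04, -4.42745304e+01, -1.78275418e+01, -2.03826862e-04,
        5.61816574e-03, -6.46390930e-06]), 'tcp_pos': array([ 158.72603685, -603.92571841,  230.56946024]), 'tool_rot': array([-1.79903776e+02, -1.81864649e-02,  1.47125618e+01]), 'contact_force': array([-0.06207646,  0.43676168,  0.08910827]), 'ft_torque': array([ 0.00407348, -0.00040789, -0.03052893]), 'grasp_force': 0.0, 'gripper_width': 85.28426366594721}
```

View pics/scene0.png

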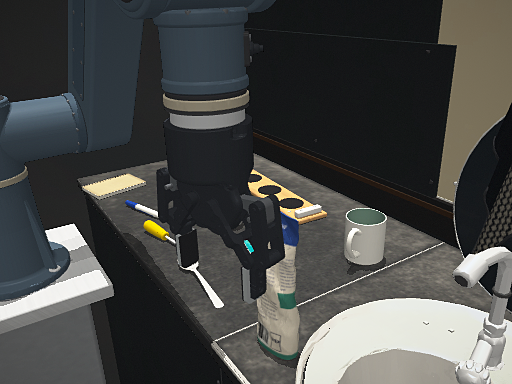

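View pics/top0.png

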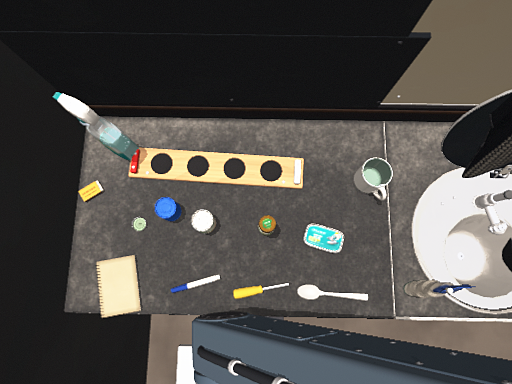

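The scene view is blocked by the arm. In the top view (up is +x, left is +y) the red bar is at about (136,162), so red is at the left end. The pads are at (161,163), (198,166), (235,168) and (271,171). The tea light is at (139,224), the food tin at (203,221), the jar at (267,225) and the flat tin at (324,238). The blue decoy is at (166,208), and a tall spray bottle stands beyond the red end.

```bash
cat > h.py <<'E'
import numpy as np, cv2
from scipy.spatial.transform import Rotation as Rn
from bench import arm
def rays(p,px,fish=False):
    K=p["camera_matrix"]; px=np.atleast_2d(px).astype(float)
    d=(px-[K[0,2],K[1,2]])/[K[0,0],K[1,1]]
    if fish:
        r=np.linalg.norm(d,axis=1,keepdims=True)+1e-9
        d=np.c_[d/r*np.sin(r),np.cos(r)]
    else: d=np.c_[d,np.ones(len(d))]
    return Rn.from_euler("xyz",p["attitude"],degrees=True).apply(d)
def plane(p,px,z,fish=False):
    d=rays(p,px,fish); return (p["position"]+d*((z-p["position"][2])/d[:,2])[:,None])[:,:2]
def tri(obs):
    A=0;b=0
    for c,d in obs:
        d=d/np.linalg.norm(d);M=np.eye(3)-np.outer(d,d);A=A+M;b=b+M@c
    return np.linalg.solve(A,b)
def blobs(im,lo,hi,amin,amax=1e9):
    m=cv2.inRange(cv2.cvtColor(im,cv2.COLOR_RGB2HSV),lo,hi)
    cs=cv2.findContours(m,cv2.RETR_EXTERNAL,cv2.CHAIN_APPROX_NONE)[0]
    return [c for c in cs if amin<=cv2.contourArea(c)<=amax]
def cen(c):
    m=cv2.moments(c); return np.array([m["m10"],m["m01"]])/m["m00"]
def delta(x,y,z,yaw):
    "remaining shift (tool axes, units) and turn to a tool-down pose"
    s=arm.read_state(); R=Rn.from_euler("xyz",s["tool_rot"],degrees=True)
    G=Rn.from_euler("xyz",[180,0,yaw],degrees=True)
    print("shift",np.round(R.inv().apply(np.array([x,y,z])-s["tcp_pos"])/250,4),"turn",np.round((R.inv()*G).as_rotvec()/.5,3),"t",round(s["t"],2))
E
python3 - <<'E'
from h import *
im=cv2.imread("pics/top0.png")[:,:,::-1].copy(); p=arm.camera_params("top")
hsv=cv2.cvtColor(im,cv2.COLOR_RGB2HSV)
for n,(u,v),z in [("pad",(161,163),14),("pad",(198,166),14),("pad",(235,168),14),("pad",(271,171),14),("tea",(139,224),15),("tin",(203,221),72),("blue",(166,208),72),("jar",(267,225),105),("flat",(324,238),26),("mug",(374,175),91),("red",(136,162),28),("bottle",(125,150),0),("bottletop",(65,97),250)]:
    print(n,plane(p,(u,v),z).round(),hsv[v,u])
cv2.imwrite("pics/crop.png",cv2.resize(im[130:260,60:360,::-1],None,fx=2.6,fy=2.6,interpolation=cv2.INTER_CUBIC))
E
```

```text
pad [[644. 236.]] [ 0 14 54]
pad [[637. 129.]] [170  14  56]
pad [[633.  22.]] [ 0 19 55]
pad [[626. -81.]] [ 0 13 57]
tea [[468. 284.]] [ 42  51 191]
tin [[473.  98.]] [  0   0 254]
blue [[505. 198.]] [108 174 252]
jar [[462. -69.]] [ 66  99 217]
flat [[ 438. -226.]] [ 90 204 222]
mug [[ 600. -349.]] [ 63  30 229]
red [[642. 303.]] [  1 207 255]
bottle [[686. 348.]] [ 86  62 115]
bottletop [[732. 403.]] [120   1 255]
```

View pics/crop.png

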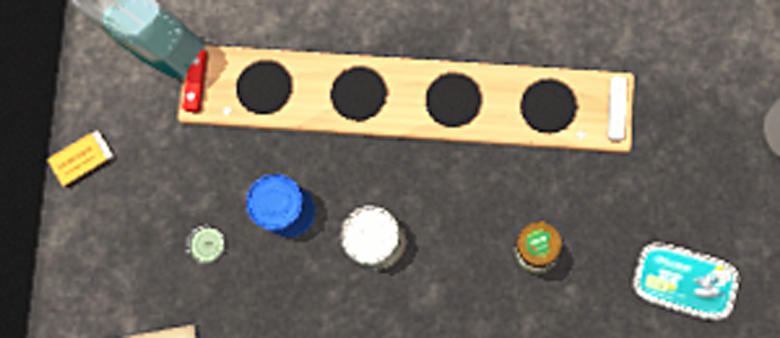

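Call:
move_arm(plan="0.135 -0.127 -0.03 0 0 0 1;0.135 -0.127 -0.03 0 0 0 1;0.135 -0.127 -0.03 0 0 0 1;0.135 -0.127 -0.03 0 0 0 1;0.135 -0.127 -0.03 0 0 0 1")

```text
t: 0.65
tcp_pos: [282.3, -406.2, 268.8]
tool_rot: [-180.0, -0.0, 14.7]
contact_force: [0.8, -0.5, 0.3]
gripper_width: 85.7
grasp_force: 0.0
```

Call:
move_arm(plan="0.135 -0.127 -0.03 0 0 0 1;0.135 -0.127 -0.03 0 0 0 1;0.135 -0.127 -0.03 0 0 0 1;0.135 -0.127 -0.03 0 0 0 1;0 0 0 0 0 -0.3 1")

```text
t: 1.15
tcp_pos: [381.9, -246.1, 299.6]
tool_rot: [-180.0, -0.1, 23.8]
contact_force: [-0.7, -1.4, 0.1]
gripper_width: 85.3
grasp_force: 0.0
```

Call:
move_arm(plan="0 0 0 0 0 -0.3 1;0 0 0 0 0 -0.3 1;0 0 0 0 0 -0.3 1;0 0 0 0 0 -0.3 1;0 0 0 0 0 -0.3 1")

```text
t: 1.65
tcp_pos: [379.8, -250.7, 298.6]
tool_rot: [-180.0, -0.0, 66.6]
contact_force: [0.7, -0.2, -0.1]
gripper_width: 85.0
grasp_force: 0.0
```

Call:
move_arm(plan="0 0 0 0 0 -0.3 1;0 0 0 0 0 -0.3 1;0 0 0 0 0 -0.22 1;0 0 0 0 0 0 1")

```text
t: 2.05
tcp_pos: [379.8, -250.7, 298.6]
tool_rot: [-180.0, -0.0, 89.8]
contact_force: [-0.2, 0.2, -0.6]
gripper_width: 85.4
grasp_force: 0.0
```

```bash
python3 - <<'E'
from h import *
import json
def snap(n):
    p=arm.camera_params("wrist"); im=arm.capture("wrist"); cv2.imwrite(f"pics/{n}.png",im[:,:,::-1]); np.savez(f"pics/{n}.npz",**p); print(p)
snap("w1"); print(arm.read_state()["qpos"].round(1))
delta(430,-60,300,90)
E
```

```text
{'camera_matrix': array([[297.31863964,   0.        , 252.86116407],
       [  0.        , 297.31863964, 190.85690996],
       [  0.        ,   0.        ,   1.        ]]), 'position': array([ 379.97857747, -170.93392436,  442.16360876]), 'attitude': array([ 1.61652724e+02,  1.88702009e-02, -2.60001310e-01])}
[-47.6  12.  100.3  -0.   67.8 -47.2]
shift [ 0.7644  0.1959 -0.0051] turn [-0.001 -0.001 -0.013] t 2.1
```

View pics/w1.png

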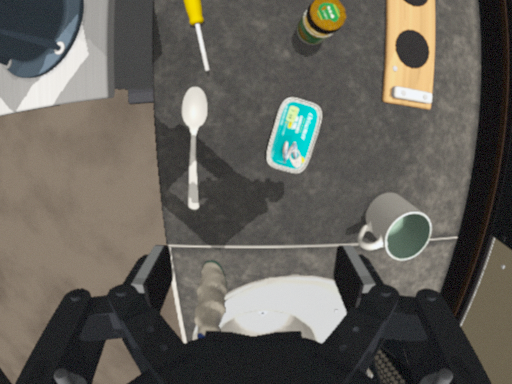

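w1 (right is +x, down is -y): flat tin at (294,135), jar cap at (326,14), mug at (408,232), white bar at (412,97), pad_4 at (412,48). The other things are above the frame, so I'm moving on in +y.

Call:
move_arm(plan="0.18 0.05 0 0 0 0 1;0.18 0.05 0 0 0 0 1;0.18 0.05 0 0 0 0 1;0.04 0.05 0 0 0 0 1;0 0 0 0 0 0 1")

```text
t: 2.6
tcp_pos: [431.5, -104.5, 299.0]
tool_rot: [179.9, 0.0, 89.9]
contact_force: [-0.5, 0.7, 0.3]
gripper_width: 85.5
grasp_force: 0.0
```

```bash
cat >> h.py <<'E'
def snap(n):
    p=arm.camera_params("wrist"); im=arm.capture("wrist"); cv2.imwrite(f"pics/{n}.png",im[:,:,::-1]); np.savez(f"pics/{n}.npz",**p)
def load(n): return cv2.imread(f"pics/{n}.png")[:,:,::-1].copy(), dict(np.load(f"pics/{n}.npz"))
E
python3 -c "
from h import *
snap('w2');print(arm.read_state()['tcp_pos'])"
```

```text
[ 430.86387021 -105.59719388  298.83121844]
```

Call:
move_arm(plan="0.18 0 0 0 0 0 1;0.18 0 0 0 0 0 1;0.18 0 0 0 0 0 1;0.08 0 0 0 0 0 1;0 0 0 0 0 0 1")

```text
t: 3.15
tcp_pos: [430.6, 49.8, 298.7]
tool_rot: [-180.0, -0.0, 89.8]
contact_force: [0.1, -0.7, 0.0]
gripper_width: 85.4
grasp_force: 0.0
```

```bash
python3 -c "
from h import *
snap('w3');print(arm.read_state()['tcp_pos'])
a=load('w2')[0];b=load('w3')[0]
cv2.imwrite('pics/w23.png',cv2.resize(np.hstack([a,b]),(800,300),interpolation=cv2.INTER_AREA)[:,:,::-1])
"
```

```text
[430.97995231  48.50775016 298.75675947]
```

View pics/w23.png

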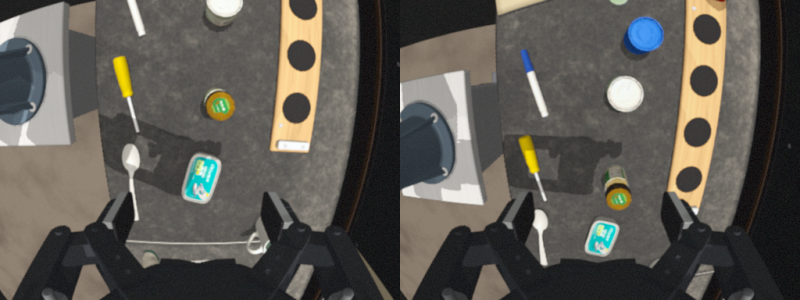

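In w2 and w3 (shown at 0.78 scale), all four pads, the jar, the food tin, the blue decoy and the flat tin are clear, and the tea light is at the top edge of w3. Next I triangulate.

```bash
cat > m.py <<'E'
from h import *
def guess(p,P,fish):  # project
    R=Rn.from_euler("xyz",p["attitude"],degrees=True); d=R.inv().apply(np.array(P)-p["position"]); K=p["camera_matrix"]
    if fish:
        r=np.hypot(d[0],d[1]); th=np.arctan2(r,d[2]); q=d[:2]/r*th
    else: q=d[:2]/d[2]
    return q*K[0,0]+K[:2,2]
V={n:load(n)+(True,) for n in("w1","w2","w3")}
V["top"]=(cv2.imread("pics/top0.png")[:,:,::-1].copy(),arm.camera_params("top"),False)
T={"pad1":((644,236,14),(0,0,0),(180,110,95),64),"pad2":((637,129,14),(0,0,0),(180,110,95),64),"pad3":((633,22,14),(0,0,0),(180,110,95),64),"pad4":((626,-81,14),(0,0,0),(180,110,95),64),
"tin":((473,98,72),(0,0,170),(180,40,255),55),"jar":((462,-69,105),(8,120,60),(28,255,255),40),"flat":((438,-226,26),(82,110,80),(100,255,255),80),"tea":((468,284,15),(30,25,120),(75,120,255),30)}
if __name__=="__main__":
  for k,(P,lo,hi,dia) in T.items():
    obs=[];s=[]
    for n,(im,p,f) in V.items():
        g=guess(p,P,f)
        if not(8<g[0]<504 and 8<g[1]<376): continue
        c=[c for c in blobs(im,lo,hi,25) if np.linalg.norm(cen(cv2.convexHull(c))-g)<14]
        if not c: s.append(n+" none"); continue
        c=cv2.convexHull(max(c,key=cv2.contourArea))
        x,y,w,h=cv2.boundingRect(c)
        if y<=1: s.append(n+" cut"); continue
        u=cen(c); obs.append((p["position"],rays(p,u,f)[0])); 
        q=plane(p,c.reshape(-1,2),P[2],f); e=cv2.minAreaRect(q.astype(np.float32))
        s.append(f"{n} {plane(p,u,P[2],f)[0].round()} size {np.round(e[1])} ang {e[2]:.0f}")
    print(k,tri(obs).round(1) if len(obs)>1 else "",*s,sep=" | ")
E
python3 m.py
```

```text
pad1 | [643.2 234.1  12.4] | w3 [642. 232.] size [59. 58.] ang 48 | top [643. 235.] size [57. 58.] ang 1
pad2 | [636.2 128.9  17.2] | w3 [637. 128.] size [58. 59.] ang 4 | top [638. 131.] size [59. 59.] ang 48
pad3 | [632.5  23.8  12.4] | w2 [631.  23.] size [57. 59.] ang 1 | w3 [631.  24.] size [59. 57.] ang 0 | top [633.  25.] size [59. 57.] ang 1
pad4 | [627.3 -81.2  12.2] | w1 [626. -82.] size [59. 58.] ang 90 | w2 [626. -81.] size [58. 59.] ang 66 | w3 [626. -81.] size [58. 57.] ang 49 | top [628. -79.] size [58. 58.] ang 45
tin | [474.3 100.3  79.1] | w3 [474. 100.] size [57. 57.] ang 1 | top [476. 101.] size [55. 55.] ang 47
jar | [465.  -69.1 106.3] | w1 cut | w2 [464. -70.] size [43. 43.] ang 1 | w3 [465. -70.] size [41. 43.] ang 1 | top [466. -68.] size [41. 41.] ang 46
flat | [ 438.2 -225.3   21.7] | w1 [ 437. -225.] size [92. 50.] ang 74 | w2 [ 438. -223.] size [91. 50.] ang 75 | w3 [ 438. -222.] size [90. 49.] ang 74 | top [ 438. -224.] size [92. 50.] ang 75
tea |  | top [468. 284.] size [33. 34.] ang 1
```

```bash
python3 -c "
from h import *
delta(474.5,100.3,110,90)"
```

```text
shift [0.2084 0.1736 0.7548] turn [-0.001  0.002 -0.007] t 3.2
```

Call:
move_arm(plan="0.052 0.043 0.15 0 0 -0.007 1;0.052 0.043 0.15 0 0 0 1;0.052 0.043 0.15 0 0 0 1;0.052 0.043 0.15 0 0 0 1;0 0 0.15 0 0 0 1")

```text
t: 3.7
tcp_pos: [477.0, 99.5, 110.0]
tool_rot: [179.8, 0.0, 89.9]
contact_force: [0.3, -0.2, -0.7]
gripper_width: 85.8
grasp_force: 0.0
```

Call:
move_arm(plan="0 0 0 0 0 0 1;0 0 0 0 0 0 1")

```text
t: 3.9
tcp_pos: [474.3, 99.2, 111.2]
tool_rot: [-179.9, 0.0, 89.8]
contact_force: [1.1, -0.9, -0.2]
gripper_width: 85.4
grasp_force: 0.0
```

```bash
python3 -c "
from h import *
delta(474.5,100.3,25,90)
snap('w4')"
```

```text
shift [0.0045 0.0014 0.3446] turn [-0.004  0.001 -0.006] t 3.9
```

View pics/w4.png

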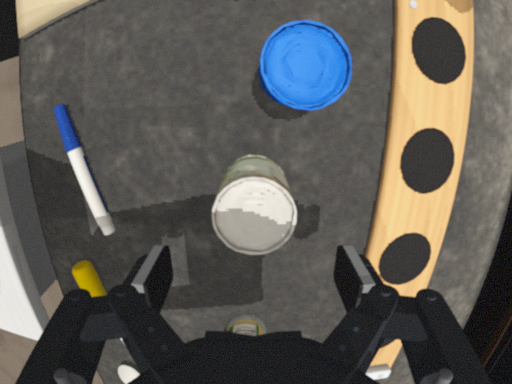

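The food tin (lid at 255,214) lies midway between the fingers (158 and 350). I descend and grip.

Call:
move_arm(plan="0.004 0.001 0.1 0 0 0 1;0 0 0.1 0 0 0 1;0 0 0.09 0 0 0 1;0 0 0.055 0 0 0 1;0 0 0 0 0 0 1")

```text
t: 4.45
tcp_pos: [475.5, 101.1, 25.9]
tool_rot: [179.9, 0.0, 89.9]
contact_force: [-0.0, -0.2, 0.5]
gripper_width: 85.6
grasp_force: 0.0
```

Call:
move_arm(plan="0 0 0 0 0 0 0;0 0 0 0 0 0 0;0 0 0 0 0 0 0;0 0 0 0 0 0 0;0 0 0 0 0 0 0", force=50)

```text
t: 4.95
tcp_pos: [475.6, 101.6, 27.1]
tool_rot: [179.8, 0.0, 90.0]
contact_force: [0.0, -1.9, 7.0]
gripper_width: 56.1
grasp_force: 52.1
```

Call:
move_arm(plan="0 0 -0.1 0 0 0 0;0 0 -0.15 0 0 0 0;0.02 0.12 -0.07 0 0 0 0;0.03 0.17 0 0 0 0 0;0.03 0.17 0 0 0 0 0")

```text
t: 5.45
tcp_pos: [591.2, 122.0, 107.8]
tool_rot: [179.8, 0.0, 90.0]
contact_force: [0.6, -1.1, -1.3]
gripper_width: 56.5
grasp_force: 53.9
```

Call:
move_arm(plan="0.03 0.15 0 0 0 0 0;0 0.03 0 0 0 0 0;0 0 0 0 0 0 0;0 0 0 0 0 0 0")

```text
t: 5.85
tcp_pos: [632.4, 129.1, 104.9]
tool_rot: [-179.8, 0.0, 90.0]
contact_force: [-0.5, 0.7, -1.4]
gripper_width: 56.2
grasp_force: 54.0
```

```bash
python3 -c "
from h import *
delta(637,129,40.5,90)
s=arm.read_state();print(s['tcp_pos'],s['gripper_width'])"
```

```text
shift [-0.0004  0.0193  0.2577] turn [-0.006  0.    -0.001] t 5.85
[632.36658758 129.10123952 104.94100556] 56.16359255153738
```

Call:
move_arm(plan="0 0.019 0.08 0 0 0 0;0 0 0.08 0 0 0 0;0 0 0.06 0 0 0 0;0 0 0.024 0 0 0 0;0 0 0 0 0 0 0")

```text
t: 6.35
tcp_pos: [637.7, 129.1, 43.1]
tool_rot: [-179.8, 0.0, 90.0]
contact_force: [0.4, 1.2, -1.6]
gripper_width: 56.5
grasp_force: 54.0
```

Call:
move_arm(plan="0 0 0.004 0 0 0 0;0 0 0.004 0 0 0 0;0 0 0 0 0 0 0")

```text
t: 6.65
tcp_pos: [639.7, 129.2, 42.8]
tool_rot: [179.9, -0.0, 90.0]
contact_force: [-0.8, 0.6, -1.9]
gripper_width: 56.5
grasp_force: 54.0
```

Call:
move_arm(plan="0 0 0.004 0 0 0 0;0 0 0.004 0 0 0 0;0 0 0 0 0 0 0")

```text
t: 6.95
tcp_pos: [639.6, 129.3, 41.1]
tool_rot: [179.9, 0.0, 90.0]
contact_force: [-1.8, 1.0, 4.8]
gripper_width: 56.3
grasp_force: 54.7
```

```bash
python3 -c "
from h import *
for i in range(3):
  arm.capture('wrist');s=arm.read_state();print(s['tcp_pos'],s['contact_force'])"
```

```text
[639.64089284 129.26647937  41.15110607] [-2.55444819  0.33676757  5.74414064]
[639.6293381  129.2427168   41.13498472] [-1.20694759 -0.06430083  5.00635462]
[639.62125691 129.23282072  41.14000104] [-2.167558    0.23287645  5.48940854]
```

Call:
move_arm(plan="0 0 0 0 0 0 1;0 0 0 0 0 0 1;0 0 0 0 0 0 1;0 0 0 0 0 0 1")

```text
t: 7.5
tcp_pos: [639.2, 129.2, 39.8]
tool_rot: [-180.0, -0.0, 90.0]
contact_force: [1.0, 0.1, -0.3]
gripper_width: 85.4
grasp_force: 0.0
```

Call:
move_arm(plan="0 0 -0.1 0 0 0 1;0 0 -0.18 0 0 0 1;0 0 -0.18 0 0 0 1;0 0 -0.18 0 0 0 1;-0.15 -0.1 0 0 0 0 1")

```text
t: 8.0
tcp_pos: [622.0, 94.5, 207.9]
tool_rot: [178.8, -0.1, 90.2]
contact_force: [0.4, -1.3, -0.2]
gripper_width: 85.5
grasp_force: 0.0
```

```bash
python3 -c "
from h import *
snap('w5')
delta(465,-69.5,160,90)"
```

```text
shift [-0.626  -0.5901  0.1757] turn [0.005 0.009 0.001] t 8.05
```

View pics/w5.png

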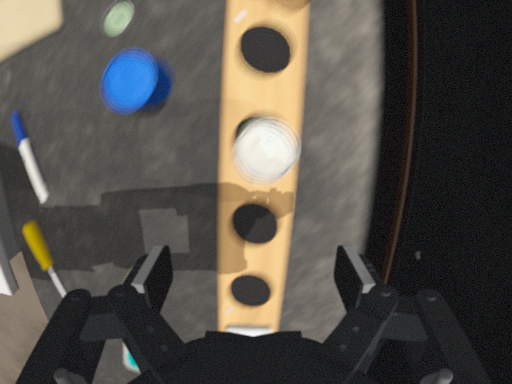

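The food tin stands upright on pad_2 (lid at 265,150, motion blur) and the tea light shows at (118,18). Next is the jar.

Call:
move_arm(plan="-0.125 -0.118 0.035 0 0 0 1;-0.125 -0.118 0.035 0 0 0 1;-0.125 -0.118 0.035 0 0 0 1;-0.125 -0.118 0.035 0 0 0 1;-0.125 -0.118 0.035 0 0 0 1")

```text
t: 8.55
tcp_pos: [465.1, -65.3, 155.9]
tool_rot: [-180.0, 0.0, 90.0]
contact_force: [-0.1, -1.2, -0.2]
gripper_width: 85.5
grasp_force: 0.0
```

Call:
move_arm(plan="0 0 0 0 0 0 1;0 0 0 0 0 0 1")

```text
t: 8.75
tcp_pos: [466.3, -65.0, 156.1]
tool_rot: [-180.0, -0.0, 89.8]
contact_force: [0.8, 1.1, 0.5]
gripper_width: 85.8
grasp_force: 0.0
```

```bash
python3 -c "
from h import *
snap('w6')
delta(465,-69.5,75,90)"
```

```text
shift [-0.0195 -0.0095  0.3255] turn [ 0.002 -0.    -0.003] t 8.8
```

View pics/w6.png

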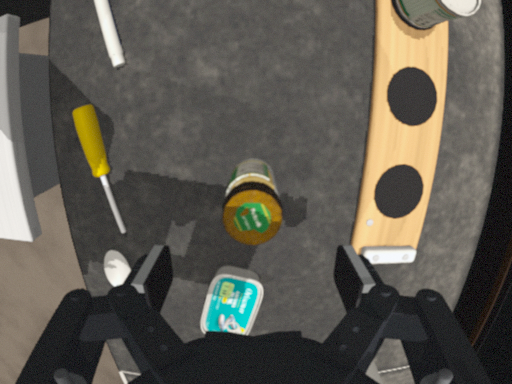

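The jar cap (253,213) is centred between the fingers, and the food tin stands on pad_2 at the upper right. I go down and grip the cap.

Call:
move_arm(plan="-0.018 -0.008 0.1 0 0 0 1;0 0 0.1 0 0 0 1;0 0 0.09 0 0 0 1;0 0 0.035 0 0 0 1;0 0 0 0 0 0 1")

```text
t: 9.3
tcp_pos: [465.0, -68.1, 74.2]
tool_rot: [-179.9, -0.0, 90.1]
contact_force: [-0.8, 0.7, 0.2]
gripper_width: 85.5
grasp_force: 0.0
```

Call:
move_arm(plan="0 0 0 0 0 0 0;0 0 0 0 0 0 0;0 0 0 0 0 0 0;0 0 0 0 0 0 0;0 0 0 0 0 0 0", force=50)

```text
t: 9.8
tcp_pos: [465.4, -69.2, 76.2]
tool_rot: [179.9, 0.0, 90.0]
contact_force: [1.0, 1.2, 6.3]
gripper_width: 42.6
grasp_force: 50.1
```

Call:
move_arm(plan="0 0 -0.1 0 0 0 0;0 0 -0.17 0 0 0 0;0 0 -0.17 0 0 0 0;0.1 0.05 -0.05 0 0 0 0;0.15 0.09 0 0 0 0 0")

```text
t: 10.3
tcp_pos: [500.9, -7.6, 200.8]
tool_rot: [179.7, 0.1, 89.7]
contact_force: [1.6, -0.5, -1.7]
gripper_width: 42.9
grasp_force: 51.4
```

Call:
move_arm(plan="0.15 0.09 0 0 0 0 0;0.15 0.09 0 0 0 0 0;0.15 0.09 0 0 0 0 0;0.15 0.09 0 0 0 0 0;0.15 0.09 0 0 0 0 0")

```text
t: 10.8
tcp_pos: [612.5, 182.5, 197.6]
tool_rot: [-180.0, 0.0, 90.0]
contact_force: [0.9, -1.0, -0.9]
gripper_width: 42.3
grasp_force: 51.4
```

Call:
move_arm(plan="0.15 0.09 0 0 0 0 0;0.05 0.03 0 0 0 0 0;0 0 0 0 0 0 0;0 0 0 0 0 0 0;0 0 0 0 0 0 0")

```text
t: 11.3
tcp_pos: [641.3, 229.6, 197.4]
tool_rot: [-179.9, 0.0, 89.9]
contact_force: [-0.6, -0.2, -1.2]
gripper_width: 42.6
grasp_force: 51.4
```

```bash
python3 -c "
from h import *
delta(642.5,233.5,90.5,90)
snap('w7')
s=arm.read_state();print(s['tcp_pos'],s['tool_rot'],s['qpos'])"
```

```text
shift [0.016  0.0055 0.4274] turn [-0.003  0.001 -0.003] t 11.3
[641.50409473 229.46170213 197.52602939] [-1.79925757e+02  3.17935097e-02  8.98858391e+01] [ 1.03131194e+01  3.66938500e+01  7.51152531e+01 -1.91954698e-02
  6.82696692e+01  1.04344201e+01]
```

View pics/w7.png

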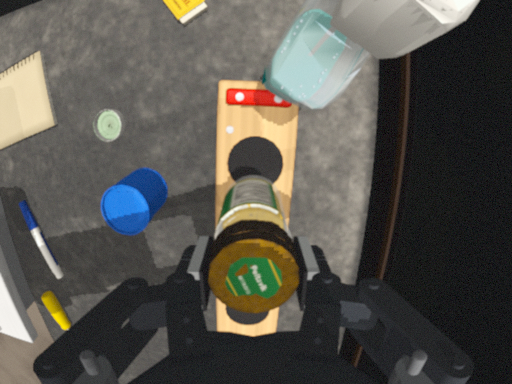

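The jar hangs straight, and the tall spray bottle (310-430, 0-100) is close to where the camera would come down. I turn the tool 43° so the camera swings away from the bottle, then lower.

Call:
move_arm(plan="0.016 0.005 0 0 0 -0.3 0;0 0 0 0 0 -0.3 0;0 0 0 0 0 -0.3 0;0 0 0 0 0 -0.3 0;0 0 0 0 0 -0.3 0")

```text
t: 11.85
tcp_pos: [643.2, 233.5, 197.8]
tool_rot: [-180.0, -0.0, 133.2]
contact_force: [-0.2, 0.4, -1.5]
gripper_width: 42.6
grasp_force: 51.4
```

Call:
move_arm(plan="0 0 0.1 0 0 0 0;0 0 0.1 0 0 0 0;0 0 0.1 0 0 0 0;0 0 0 0 0 0 0;0 0 0 0 0 0 0")

```text
t: 12.35
tcp_pos: [643.4, 234.0, 122.8]
tool_rot: [-180.0, -0.0, 132.9]
contact_force: [0.5, -0.2, -0.4]
gripper_width: 43.0
grasp_force: 51.4
```

```bash
python3 -c "
from h import *
delta(642.5,233.5,90.5,133)
s=arm.read_state();print(s['tcp_pos'],s['tool_rot'],s['contact_force'])"
```

```text
shift [ 0.001 -0.004  0.129] turn [-0.001 -0.001 -0.004] t 12.35
[643.42520541 234.01542065 122.75231239] [-1.79957628e+02 -2.30754687e-02  1.32875855e+02] [ 0.50275147 -0.22306524 -0.42710419]
```

Call:
move_arm(plan="0 0 0.06 0 0 0 0;0 0 0.04 0 0 0 0;0 0 0.015 0 0 0 0;0 0 0.004 0 0 0 0;0 0 0 0 0 0 0")

```text
t: 12.85
tcp_pos: [643.6, 235.0, 92.7]
tool_rot: [-180.0, -0.0, 133.0]
contact_force: [0.1, -0.1, -1.5]
gripper_width: 42.7
grasp_force: 51.4
```

Call:
move_arm(plan="0 0 0.004 0 0 0 0;0 0 0 0 0 0 0;0 0 0 0 0 0 0")

```text
t: 13.15
tcp_pos: [643.7, 235.0, 92.1]
tool_rot: [180.0, 0.0, 132.9]
contact_force: [-0.8, 0.2, -1.5]
gripper_width: 42.7
grasp_force: 51.4
```

Call:
move_arm(plan="0 0 0.004 0 0 0 0;0 0 0.004 0 0 0 0;0 0 0 0 0 0 0")

```text
t: 13.45
tcp_pos: [643.7, 235.0, 90.3]
tool_rot: [180.0, 0.0, 132.9]
contact_force: [-0.7, 0.2, 1.4]
gripper_width: 43.2
grasp_force: 51.6
```

Call:
move_arm(plan="0 0 0.004 0 0 0 0;0 0 0 0 0 0 0;0 0 0 0 0 0 0")

```text
t: 13.75
tcp_pos: [643.9, 234.9, 90.3]
tool_rot: [180.0, 0.0, 133.0]
contact_force: [-1.6, -1.9, 7.1]
gripper_width: 42.5
grasp_force: 52.1
```

Contact felt. Release and rise.

Call:
move_arm(plan="0 0 0 0 0 0 1;0 0 0 0 0 0 1;0 0 0 0 0 0 1;0 0 0 0 0 0 1")

```text
t: 14.15
tcp_pos: [643.5, 234.9, 88.5]
tool_rot: [-180.0, -0.0, 132.9]
contact_force: [0.1, 0.3, -0.4]
gripper_width: 85.4
grasp_force: 0.0
```

Call:
move_arm(plan="0 0 -0.1 0 0 0 1;0 0 -0.18 0 0 0 1;0 0 -0.18 0 0 0 1;0 0 0 0 0 0.3 1;0 0 0 0 0 0.3 1")

```text
t: 14.65
tcp_pos: [644.8, 235.3, 206.4]
tool_rot: [179.7, 0.1, 115.4]
contact_force: [-0.9, -0.1, -1.4]
gripper_width: 85.3
grasp_force: 0.0
```

```bash
python3 -c "
from h import *
delta(462,242,200,115)
snap('w8')"
```

```text
shift [ 0.3381 -0.649   0.0222] turn [0.009 0.002 0.014] t 14.65
```

Call:
move_arm(plan="0 0 0 0 0 0.3 1;0 0 0 0 0 0.3 1;0 0 0 0 0 0.28 1;0 -0.18 0.05 0 0 0 1;0 -0.18 0.05 0 0 0 1")

```text
t: 15.2
tcp_pos: [553.5, 233.9, 178.2]
tool_rot: [179.9, -0.0, 90.6]
contact_force: [-0.1, -0.3, -0.3]
gripper_width: 85.1
grasp_force: 0.0
```

Call:
move_arm(plan="0.04 -0.18 0.04 0 0 0 1;0.04 -0.16 0.04 0 0 0 1;0 0 0 0 0 0 1;0 0 0 0 0 0 1")

```text
t: 15.6
tcp_pos: [467.6, 253.6, 158.6]
tool_rot: [-180.0, 0.0, 90.7]
contact_force: [0.7, -0.2, 0.7]
gripper_width: 85.1
grasp_force: 0.0
```

```bash
python3 - <<'E'
from h import *
from m import guess
snap('w9'); obs=[]
for n in("w7","w8","w9"):
    im,p=load(n); g=guess(p,(468,284,15),True); print(n,g.round())
    c=[c for c in blobs(im,(30,25,90),(80,140,255),60) if np.linalg.norm(cen(c)-g)<25]
    if c:
        u=cen(cv2.convexHull(max(c,key=cv2.contourArea))); print(u,plane(p,u,15,True)); obs.append((p["position"],rays(p,u,True)[0]))
if len(obs)>1: print(tri(obs))
delta(468,284,90,90)
E
```

```text
w7 [107. 125.]
[107.95272727 124.28242424] [[469.37032218 284.35910943]]
w8 [133.  67.]
[133.90724638  64.59331104] [[468.22366201 287.16210255]]
w9 [254. 146.]
[252.86639431 146.34876683] [[466.95815738 283.88752533]]
[467.24165164 284.84961016  12.14879694]
shift [ 0.1213 -0.0049  0.2762] turn [ 0.004 -0.001  0.023] t 15.65
```

View pics/w9.png

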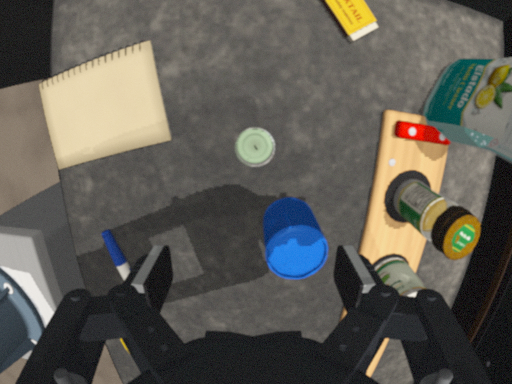

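Jar upright on pad_1 (base 408,190), tea light at (255,147) between notebook and bar, and clear of the blue tin.

Call:
move_arm(plan="0.06 -0.002 0.1 0 0 0.02 1;0.06 -0.002 0.15 0 0 0 1;0 0 0.15 0 0 0 1;0 0 0 0 0 0 1;0 0 0 0 0 0 1")

```text
t: 16.15
tcp_pos: [468.5, 283.1, 58.6]
tool_rot: [-180.0, 0.0, 90.0]
contact_force: [1.1, 0.4, 0.6]
gripper_width: 85.4
grasp_force: 0.0
```

```bash
python3 -c "
from h import *
delta(467.2,284.3,3,90)"
```

```text
shift [ 0.0048 -0.0054  0.2226] turn [-0.     0.    -0.002] t 16.15
```

Call:
move_arm(plan="0.005 -0.005 0.1 0 0 0 1;0 0 0.08 0 0 0 1;0 0 0.04 0 0 0 1;0 0 0 0 0 0 1;0 0 0 0 0 0 1")

```text
t: 16.65
tcp_pos: [467.3, 284.8, 5.2]
tool_rot: [179.9, -0.1, 90.0]
contact_force: [0.3, 0.5, 0.6]
gripper_width: 85.3
grasp_force: 0.0
```

Call:
move_arm(plan="0 0 0 0 0 0 0.4;0 0 0 0 0 0 0.3;0 0 0 0 0 0 0.3;0 0 0 0 0 0 0.3;0 0 0 0 0 0 0.3", force=20)

```text
t: 17.15
tcp_pos: [466.4, 284.7, 4.5]
tool_rot: [179.9, -0.0, 90.0]
contact_force: [-0.4, -0.3, 5.7]
gripper_width: 35.6
grasp_force: 19.9
```

Call:
move_arm(plan="0 0 -0.08 0 0 0 0.3;0 0 -0.15 0 0 0 0.3;0 0 -0.18 0 0 0 0.3;0 0 -0.18 0 0 0 0.3;0 0 0 0 0 0 0.3")

```text
t: 17.65
tcp_pos: [469.8, 286.1, 157.0]
tool_rot: [179.3, -0.2, 90.0]
contact_force: [0.8, 0.1, 0.3]
gripper_width: 35.8
grasp_force: 20.4
```

```bash
python3 -c "
from h import *
snap('w10')
im=load('w10')[0]
cv2.imwrite('pics/w10c.png',cv2.resize(im[150:340,130:380,::-1],None,fx=2.4,fy=2.4,interpolation=cv2.INTER_CUBIC))
delta(626.5,-81,150,90)"
```

```text
shift [-1.4652  0.6345  0.0179] turn [ 0.014 -0.005 -0.001] t 17.7
```

View pics/w10c.png

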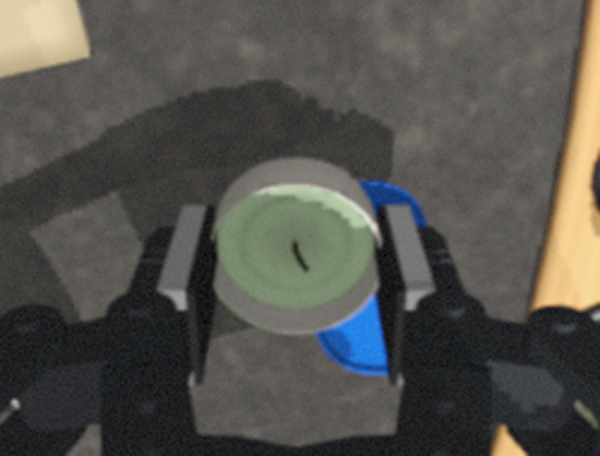

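The tea light is held level between the finger pads. I carry it to pad_4.

Call:
move_arm(plan="-0.163 0.07 0 0 0 0 0.3;-0.163 0.07 0 0 0 0 0.3;-0.163 0.07 0 0 0 0 0.3;-0.163 0.07 0 0 0 0 0.3;-0.163 0.07 0 0 0 0 0.3")

```text
t: 18.2
tcp_pos: [552.4, 79.2, 149.3]
tool_rot: [-179.8, -0.0, 90.0]
contact_force: [1.2, -0.4, -0.7]
gripper_width: 35.7
grasp_force: 20.4
```

Call:
move_arm(plan="-0.163 0.07 0 0 0 0 0.3;-0.163 0.07 0 0 0 0 0.3;-0.163 0.07 0 0 0 0 0.3;-0.16 0.07 0 0 0 0 0.3;0 0 0 0 0 0 0.3")

```text
t: 18.7
tcp_pos: [625.3, -87.4, 149.3]
tool_rot: [179.9, 0.1, 89.7]
contact_force: [1.0, 0.6, 0.0]
gripper_width: 35.8
grasp_force: 20.4
```

Call:
move_arm(plan="0 0 0.1 0 0 0 0.3;0 0 0.15 0 0 0 0.3;0 0 0.1 0 0 0 0.3;0 0 0 0 0 0 0.3;0 0 0 0 0 0 0.3")

```text
t: 19.2
tcp_pos: [622.2, -80.8, 62.5]
tool_rot: [-179.8, -0.1, 90.0]
contact_force: [0.1, -0.5, 0.6]
gripper_width: 36.1
grasp_force: 20.4
```

```bash
python3 -c "
from h import *
delta(626.5,-81,19,90)
s=arm.read_state();print(s['tcp_pos'],s['gripper_width'],s['contact_force'])"
```

```text
shift [-0.0009  0.0176  0.174 ] turn [-0.006 -0.002 -0.   ] t 19.2
[622.22922967 -80.81659861  62.52494497] 36.09750320745556 [ 0.07832544 -0.49961773  0.61880621]
```

Call:
move_arm(plan="0 0.017 0.06 0 0 0 0.3;0 0 0.06 0 0 0 0.3;0 0 0.035 0 0 0 0.3;0 0 0.008 0 0 0 0.3;0 0 0 0 0 0 0.3")

```text
t: 19.7
tcp_pos: [627.2, -81.4, 22.5]
tool_rot: [-179.9, -0.0, 90.0]
contact_force: [0.2, 0.3, 1.2]
gripper_width: 35.7
grasp_force: 20.4
```

Call:
move_arm(plan="0 0 0.004 0 0 0 0.3;0 0 0.004 0 0 0 0.3;0 0 0 0 0 0 0.3")

```text
t: 20.0
tcp_pos: [627.8, -81.6, 21.4]
tool_rot: [180.0, 0.0, 90.0]
contact_force: [0.0, 0.8, 0.4]
gripper_width: 35.7
grasp_force: 20.4
```

Call:
move_arm(plan="0 0 0.004 0 0 0 0.3;0 0 0.004 0 0 0 0.3;0 0 0 0 0 0 0.3;0 0 0 0 0 0 0.3")

```text
t: 20.4
tcp_pos: [627.5, -81.6, 19.0]
tool_rot: [-180.0, -0.0, 90.0]
contact_force: [-0.2, -0.3, -0.6]
gripper_width: 36.0
grasp_force: 20.4
```

Call:
move_arm(plan="0 0 0.004 0 0 0 0.3;0 0 0 0 0 0 0.3;0 0 0 0 0 0 0.3")

```text
t: 20.7
tcp_pos: [627.7, -81.6, 18.5]
tool_rot: [180.0, 0.0, 90.0]
contact_force: [-0.9, 0.3, 5.0]
gripper_width: 35.7
grasp_force: 20.7
```

Contact. Release, rise, and look.

Call:
move_arm(plan="0 0 0 0 0 0 0.7;0 0 0 0 0 0 1;0 0 0 0 0 0 1;0 0 0 0 0 0 1")

```text
t: 21.1
tcp_pos: [627.5, -81.5, 17.8]
tool_rot: [-180.0, -0.0, 90.0]
contact_force: [-1.0, -0.6, 0.4]
gripper_width: 85.0
grasp_force: 0.0
```

Call:
move_arm(plan="0 0 -0.1 0 0 0 1;0 0 -0.18 0 0 0 1;0 0 -0.18 0 0 0 1;0 0 -0.1 0 0 0 1;-0.12 -0.12 0 0 0 0 1")

```text
t: 21.6
tcp_pos: [603.7, -110.7, 163.3]
tool_rot: [179.2, 0.2, 90.2]
contact_force: [0.8, -1.2, -0.8]
gripper_width: 85.4
grasp_force: 0.0
```

```bash
python3 -c "
from h import *
delta(438,-224,140,75)"
```

```text
shift [-0.4499 -0.6661  0.0854] turn [0.029 0.004 0.532] t 21.6
```

Call:
move_arm(plan="-0.09 -0.133 0 0 0 0 1;-0.09 -0.133 0 0 0 0 1;-0.09 -0.133 0.02 0 0 0 1;-0.09 -0.133 0.02 0 0 0 1;-0.07 -0.12 0.02 0 0 0 1")

```text
t: 22.1
tcp_pos: [433.1, -220.0, 143.1]
tool_rot: [180.0, 0.0, 90.0]
contact_force: [-0.0, -0.3, 0.3]
gripper_width: 85.3
grasp_force: 0.0
```

Call:
move_arm(plan="0 0 0 0 0 0.27 1;0 0 0 0 0 0.26 1;0 0 0 0 0 0 1;0 0 0 0 0 0 1")

```text
t: 22.5
tcp_pos: [434.6, -219.0, 143.1]
tool_rot: [180.0, 0.0, 74.9]
contact_force: [-0.4, 0.5, -0.2]
gripper_width: 85.3
grasp_force: 0.0
```

```bash
python3 -c "
from h import *
snap('w11')
delta(438,-224.5,60,75)"
```

```text
shift [-0.0183  0.0186  0.3324] turn [ 0.     0.    -0.002] t 22.55
```

View pics/w11.png

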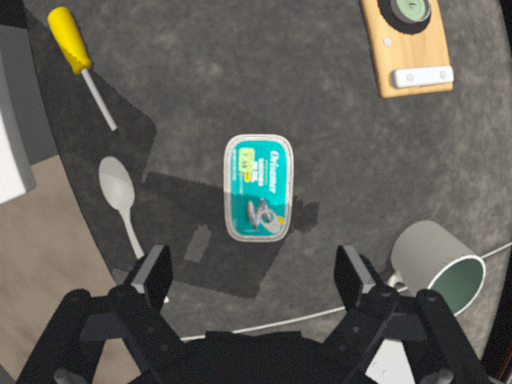

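The flat tin (258,188) is square to the fingers and the tea light is on pad_4 (408,10). I descend and grip across its width.

Call:
move_arm(plan="-0.018 0.018 0.15 0 0 0 1;0 0 0.15 0 0 0 1;0 0 0.13 0 0 0 1;0 0 0.09 0 0 0 1;0 0 0.04 0 0 0 1")

```text
t: 23.05
tcp_pos: [437.0, -223.6, 1.0]
tool_rot: [-179.8, -0.1, 74.9]
contact_force: [-0.2, 1.1, 0.4]
gripper_width: 85.4
grasp_force: 0.0
```

Call:
move_arm(plan="0 0 0.01 0 0 0 1;0 0 0 0 0 0 1")

```text
t: 23.25
tcp_pos: [438.0, -224.6, 0.8]
tool_rot: [180.0, 0.0, 74.8]
contact_force: [0.1, -0.6, -0.5]
gripper_width: 85.2
grasp_force: 0.0
```

Call:
move_arm(plan="0 0 0 0 0 0 0.5;0 0 0 0 0 0 0.5;0 0 0 0 0 0 0.5;0 0 0 0 0 0 0.5;0 0 0 0 0 0 0.5", force=40)

```text
t: 23.75
tcp_pos: [438.2, -224.9, 2.1]
tool_rot: [179.9, 0.1, 74.8]
contact_force: [-0.1, 0.8, 4.4]
gripper_width: 59.3
grasp_force: 41.9
```

Call:
move_arm(plan="0 0 -0.06 0 0 0 0.5;0 0 -0.12 0 0 0 0.5;0 0 -0.15 0 0 0 0.5;0 0 -0.15 0 0 -0.21 0.5;0 0 0 0 0 -0.21 0.5")

```text
t: 24.25
tcp_pos: [440.2, -226.4, 125.6]
tool_rot: [179.5, 0.4, 87.1]
contact_force: [0.4, -0.5, -2.5]
gripper_width: 58.9
grasp_force: 43.7
```

```bash
python3 -c "
from h import *
delta(631.8,24,120,87)"
```

```text
shift [1.0393 0.7143 0.0219] turn [0.018 0.013 0.003] t 24.25
```

Call:
move_arm(plan="0.13 0.089 0 0 0 0 0.5;0.13 0.089 0 0 0 0 0.5;0.13 0.089 0 0 0 0 0.5;0.13 0.089 0 0 0 0 0.5;0.13 0.089 0 0 0 0 0.5")

```text
t: 24.75
tcp_pos: [558.3, -67.0, 121.3]
tool_rot: [180.0, 0.0, 86.8]
contact_force: [0.7, -0.8, -1.3]
gripper_width: 59.0
grasp_force: 43.7
```

Call:
move_arm(plan="0.13 0.089 0 0 0 0 0.5;0.13 0.089 0 0 0 0 0.5;0.12 0.085 0 0 0 0 0.5;0 0 0 0 0 0 0.5;0 0 0 0 0 0 0.5")

```text
t: 25.25
tcp_pos: [628.3, 23.7, 120.8]
tool_rot: [-180.0, 0.0, 86.9]
contact_force: [-1.6, -0.7, -1.6]
gripper_width: 58.7
grasp_force: 43.8
```

```bash
python3 -c "
from h import *
snap('w12')
delta(631.8,24,18,87)"
```

```text
shift [0.0055 0.0166 0.4106] turn [-0.002  0.001 -0.005] t 25.3
```

View pics/w12.png

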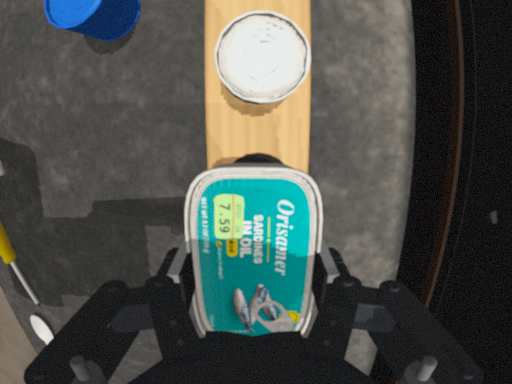

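The flat tin is held level and aligned with the board, heading for pad_3, with the food tin clear at (263,57). I lower it.

Call:
move_arm(plan="0.005 0.013 0.1 0 0 0 0.5;0 0 0.15 0 0 0 0.5;0 0 0.1 0 0 0 0.5;0 0 0.03 0 0 0 0.5;0 0 0 0 0 0 0.5")

```text
t: 25.8
tcp_pos: [630.5, 22.9, 24.6]
tool_rot: [-179.8, -0.0, 86.7]
contact_force: [0.2, 0.5, -1.3]
gripper_width: 58.9
grasp_force: 43.8
```

Call:
move_arm(plan="0 0 0.01 0 0 0 0.5;0 0 0.004 0 0 0 0.5;0 0 0 0 0 0 0.5")

```text
t: 26.1
tcp_pos: [632.7, 23.7, 23.3]
tool_rot: [179.9, 0.0, 86.8]
contact_force: [-0.1, 0.4, -0.9]
gripper_width: 58.7
grasp_force: 43.8
```

Call:
move_arm(plan="0 0 0.004 0 0 0 0.5;0 0 0.004 0 0 0 0.5;0 0 0 0 0 0 0.5")

```text
t: 26.4
tcp_pos: [632.0, 24.0, 20.1]
tool_rot: [180.0, 0.0, 86.8]
contact_force: [-0.2, 0.8, -1.1]
gripper_width: 59.0
grasp_force: 43.8
```

Call:
move_arm(plan="0 0 0.004 0 0 0 0.5;0 0 0.004 0 0 0 0.5;0 0 0 0 0 0 0.5")

```text
t: 26.7
tcp_pos: [631.8, 23.9, 17.8]
tool_rot: [-180.0, -0.0, 86.8]
contact_force: [0.4, 0.5, -1.2]
gripper_width: 58.8
grasp_force: 43.8
```

Call:
move_arm(plan="0 0 0.004 0 0 0 0.5;0 0 0.004 0 0 0 0.5;0 0 0 0 0 0 0.5")

```text
t: 27.0
tcp_pos: [632.0, 23.9, 16.2]
tool_rot: [180.0, -0.0, 86.8]
contact_force: [0.4, 0.2, -0.4]
gripper_width: 58.6
grasp_force: 43.9
```

Call:
move_arm(plan="0 0 0.004 0 0 0 0.5;0 0 0.003 0 0 0 0.5;0 0 0 0 0 0 0.5")

```text
t: 27.3
tcp_pos: [632.0, 23.9, 16.1]
tool_rot: [180.0, 0.0, 86.8]
contact_force: [-3.0, -0.7, 9.9]
gripper_width: 58.9
grasp_force: 44.7
```

Call:
move_arm(plan="0 0 0 0 0 0 0.75;0 0 0 0 0 0 1;0 0 0 0 0 0 1;0 0 0 0 0 0 1")

```text
t: 27.7
tcp_pos: [631.9, 23.9, 14.0]
tool_rot: [-180.0, -0.0, 86.8]
contact_force: [-0.1, 0.1, 0.4]
gripper_width: 85.4
grasp_force: 0.0
```

Call:
move_arm(plan="0 0 -0.1 0 0 0 1;0 0 -0.18 0 0 0 1;0 0 -0.18 0 0 0 1;0 0 -0.18 0 0 0 1;0 0 -0.18 0 0 0 1")

```text
t: 28.2
tcp_pos: [631.6, 23.9, 220.8]
tool_rot: [-180.0, -0.0, 86.8]
contact_force: [1.0, -0.4, -1.0]
gripper_width: 85.2
grasp_force: 0.0
```

Call:
move_arm(plan="-0.1 -0.15 -0.05 0 0 0 1;-0.1 -0.15 0 0 0 0 1;-0.1 -0.15 0 0 0 0 1;-0.1 -0.1 0 0 0 0 1;0 0 0 0 0 0 1")

```text
t: 28.7
tcp_pos: [485.5, -69.6, 231.6]
tool_rot: [-179.8, -0.0, 86.6]
contact_force: [0.2, -0.2, 0.3]
gripper_width: 85.0
grasp_force: 0.0
```

```bash
cat > f.py <<'E'
from h import *
import m
snap('w13'); top=arm.capture('top'); cv2.imwrite('pics/top1.png',top[:,:,::-1])
im=load('w13')[0]
cv2.imwrite('pics/fin.png',np.hstack([cv2.resize(top[130:260,60:360],None,fx=1.3,fy=1.3),cv2.resize(im,(390,169))])[:,:,::-1] if 0 else np.vstack([cv2.resize(top[120:220,90:350],(512,197)),im])[:,:,::-1])
V={"w13":load("w13")+(True,),"top":(top,arm.camera_params("top"),False)}
T=m.T
for k,P in (("tin",(637,129,86)),("jar",(642.5,233.5,119)),("flat",(631.8,24,40)),("tea",(626.5,-81,29))):
    _,lo,hi,_=T[k]
    for n,(im,p,f) in V.items():
        g=m.guess(p,P,f)
        c=[c for c in blobs(im,lo,hi,25) if np.linalg.norm(cen(cv2.convexHull(c))-g)<16]
        if c:
            c=cv2.convexHull(max(c,key=cv2.contourArea)); q=plane(p,c.reshape(-1,2),P[2],f); e=cv2.minAreaRect(q.astype(np.float32))
            print(k,n,plane(p,cen(c),P[2],f)[0].round(1),np.round(e[1]),"want",P)
        else: print(k,n,"none",g)
print(arm.read_state()["tcp_pos"],arm.read_state()["t"])
E
python3 f.py
```

```text
tin w13 none [388.49612135 -14.16811463]
tin top [640.6 128.9] [56. 54.] want (637, 129, 86)
jar w13 none [ 390.10806634 -105.36587324]
jar top [631.8 246. ] [48. 90.] want (642.5, 233.5, 119)
flat w13 [630.9  22.1] [93. 49.] want (631.8, 24, 40)
flat top [637.1  51.3] [35. 54.] want (631.8, 24, 40)
tea w13 [626.  -81.5] [36. 34.] want (626.5, -81, 29)
tea top none [271.30794582 169.59374401]
[489.35163967 -68.76464884 232.0844881 ] 28.8
```

View pics/fin.png

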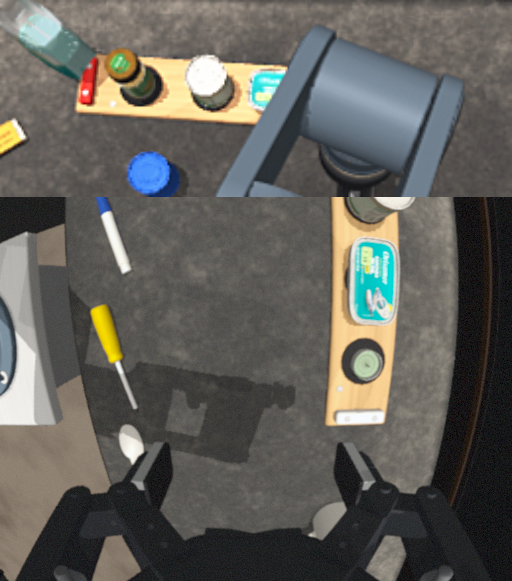

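All four stand in order in the top crop, and the tea light (364,361) and flat tin (373,280) are centred. The jar's colour mask merged with the wood, so I check its cap from the green label on it.

```bash
python3 - <<'E'
from h import *
top=cv2.imread('pics/top1.png')[:,:,::-1].copy();p=arm.camera_params("top")
for lo,hi in (((40,90,60),(80,255,255)),((6,150,60),(17,255,220))):
  for c in blobs(top[140:185,140:180].copy(),lo,hi,8):
    u=cen(cv2.convexHull(c))+[140,140]; print(u,plane(p,u,119).round(1),cv2.contourArea(c))
E
```

```text
[150.35612536 151.60683761] [[645.2 236.7]] 54.0
[150.79674797 152.14453478] [[643.8 235.4]] 173.5
```

```bash
python3 -c "
from bench import arm
print(arm.close_job())"
```

```text
the job is handed in; nothing more can be done
None
```

I handed the job in at about 29 s: the spice jar, food tin, flat tin and tea light stand on pads 1–4 from the red bar on, released and upright, each measured within about 4 mm of its pad's centre, with the mug and the blue tin untouched (the hand-in returned no verdict).

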